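# Clamp the tin under the shaker's sliding cover and start it

## Task

Get the tin shaker running: slide its flat cover under the yellow bridge and over the tin, until the cover's red flange nips the tin firmly against the end pad and stays so when you let go: go slowly and by feel, so as not to crush the tin. Only then swing the red start lever over to its stop and let it spring back. Leave the tin clamped, and the two jars and the cup standing where they are.

Things in the scene. Friction and masses are not known exactly. Their poses are not given: they have to be found in the camera images.
- shaker: Bench tin shaker: a fixed green box 180 mm deep (its x, away from the robot at yaw 0), 385 mm long (y -200 to +185 mm), top 95 mm above the table; origin on the table, z up. An open trough 100 mm wide (x), its floor 18 mm above the table, runs along y inside it; the cover slides over it along y. A grey lever block (x 90 to 146, y -135 to -45 mm, 85 mm high) stands at its far side.
- bridge (a point): Middle of the underside of the fixed yellow bridge that crosses over the cover's path at the shaker's y = 0: beam 50 mm wide (y -25 to +25), underside 130 mm and top 152 mm above the table, on two posts at shaker x = -99 and +99 mm (18 mm thick).
- compartment (a point): Middle of the open tin compartment at the level of the shaker's top (shaker x = 0, y = +60 mm, 95 mm up). Its far end is a black rubber pad on a screw, set anew each time: the pad's face stands somewhere between shaker y = 83 and 105 mm and is not measured.
- cover: The cover: flat grey metal plate 146 (x) by 170 (y) by 5 mm, upper face 100 mm above the table; origin at the centre of its underside, axes as the shaker's. It slides along the shaker's y with 7 to 8 N of drag and stays where it is left; starts at y = -110 to -75 mm. Two black ribs along x stand on it (see rear_rib). A red flange hangs 50 mm down, its face at y = -70 mm.
- tin: The loose paint tin, 90 mm in diameter, 68 mm high, standing in the trough below the cover's level, orange band; origin under its centre. The cover passes over it; the flange pushes it along the floor against the pad. Once it is against the pad, pushing the cover with 18 to 30 N clamps it; over 60 N on the tin crushes it.
- rear_rib (a point): Middle of the top of the cover's rib at its -y end, 70 mm from its middle (122 mm above the table). Each rib is 90 mm long (x), 10 mm thick and 22 mm high.
- front_rib (a point): Middle of the top of the cover's rib at its +y end, 70 mm from its middle (122 mm above the table). The ribs pass under the bridge, a gripper's fingers do not; with the cover open it is hidden under the bridge.
- start_lever (a joint): Sprung start lever, rad: 0 at rest, leaning 0.4 rad from upright towards the shaker's -y; 0.8 at its stop, leaning 0.4 rad towards +y. Its pivot is at shaker x = 118, y = -90, z = 90 mm, axis along the shaker's x. About 5 N at the ball holds it at its stop; released, it springs back to 0.
- lever_ball (a point): Centre of the red ball, 32 mm in diameter, at the end of the start lever, 100 mm from the pivot; the steel rod below it is 12 mm thick.
- red_jar: Bystander: jar with a red cap, 52 mm in diameter, 80 mm high; origin under its centre.
- amber_jar: Bystander: jar with a yellow cap, 56 mm in diameter, 95 mm high; origin under its centre.
- cup: Bystander: blue cup without handle, 68 mm in diameter, 85 mm high; origin under its centre.
Not all that is in view belongs to the job. Leave any green look-alike of the tin alone.

How it is judged:
On the way, in this order (a step that is already met when the one before it is completed fails the run):
1. the cover is over the tin and nips it against the end pad (contact force between cover and tin above 2.7 N and y of cover in the frame of shaker above 0.055 m and angle between tin's own z axis and vertical below 0.1 rad), for 0.3 s.
2. the start lever is at its stop (value of joint start_lever above 0.74 rad), for 0.05 s.
At the end, for the whole second after the job is handed in: The cover has slid over the tin and still nips it (its flange presses on the standing tin with more than 2.7 N, untouched by the robot), the start lever has been at its stop and is back at rest (below 0.06 rad), and the jars and the cup stand upright within 30 mm of where they were (all of step 1 and value of joint start_lever below 0.06 rad and velocity of joint start_lever below 0.1 rad/s and distance of each of red_jar, amber_jar, cup from where it was at the start of the episode below 0.03 m and angle between each of red_jar, amber_jar, cup's own z axis and vertical below 0.2 rad).
It fails at once if the start lever is swung while the tin is not clamped (value of joint start_lever above 0.3 rad and contact force between cover and tin below 2.4 N).
It fails at once if the tin is crushed: the cover presses on it with more than 60 N (contact force between cover and tin above 60 N).
It fails at once if a jar or the cup is knocked over or pushed 50 mm away (angle between any of red_jar, amber_jar, cup's own z axis and vertical above 0.6 rad or distance of any of red_jar, amber_jar, cup from where it was at the start of the episode above 0.05 m).
It also fails if it takes over 64 s, if anything falls off the work surface, if the arm or the gripper's body presses on something with over 40 N, if the wrist force passes 120 N, or if a joint passes its speed limit or range.

## Robot

A 6-joint arm with a two-finger parallel gripper is mounted at the origin on the work surface. World frame = base frame: x ahead of the robot, y to its left, z up, the work surface at z = 0. Lengths are in m, angles in rad, forces in N, time in s.
With the tool pointing down it reaches from about 0.325 to 0.9 m from the base axis. Payload 6.1 kg.
Tool frame: the origin (TCP) lies on the centre line of the jaws, within the pads' length; the fingertips stand r.finger_overhang ahead of it and the grasp point (between the pads) lies 11 mm behind it (r.finger_overhang is the distance from the TCP to the fingertips, in m); z points along the fingers, y is the direction in which the jaws open and shut (so a half turn about z gives the same grasp; the last joint's range is limited). The gripper opens to 85 mm and grips with 20 to 120 N. Pads are 22 mm wide; open, the fingers measure 114 mm over their backs; the gripper's body (76 mm by 85 mm) begins 54 mm behind the grasp point. The pads swing forward as they close: fully open they stand 13 mm farther back than shut.
Start: joints at [1.022, 0.22, 1.526, -0, 1.395, -0.126], TCP at [0.256, 0.57, 0.239] pointing down, gripper open.
Joint ranges: [-2.98, 2.98], [-0.91, 2.08], [0.09, 2.57], [-1.24, 4.39], [0.2, 2.65], [-2.68, 2.68]. Speed limits (rad/s): [2.57, 2.57, 3.01, 3.14, 3.14, 3.14].

## Interface

Orientations are given as [roll, pitch, yaw] about the fixed x, y, z axes, in that order (R = Rz(yaw) Ry(pitch) Rx(roll)).
In Python, from workcell import r gives the robot as it stands.
- The arm moves only by the tool servo_tool, never from a script. Its argument "moves" is a list that holds one entry, the list of rows, each a list of 6 numbers: the shift along the tool's x, y, z each as a share of 300 mm, from -1 to 1, then the turn, a rotation vector about the tool's x, y, z each as a share of 90 degrees, from -1 to 1. A call has exactly 5 rows; each row is the pose to reach, as a shift and turn from the pose measured when the call began, along the tool's axes at that moment; what a row does not reach only later rows make up. A row lasts 1/8 s, in which the tool goes at most 62.5 mm and 10.7 degrees, less where a joint would pass 70% of its speed; a pose out of reach is approached as far as the arm can. A call with a number of a shift or a turn outside -1 to 1 is refused whole. A call with a gripper value outside its range is refused whole. "gripper" is the gripper's target within -1 to 1 (shut at 1, half-way at 0, fully open at -1), set as the call begins (left out, the last holds). The fingers move at their own pace and stop on an object; "grip_force" is the grip in N (left out, the last holds). Time passes only in rows, so rows that repeat a pose let the fingers close, or fill a call up. It gives the time, the measured TCP pose, the force and the opening at its end, in the units of the state.
- r.get_state(): the state, without advancing time (a new reading comes with each control period).
- r.camera(name): name is "side" or "top"; returns a dict with "image" (420x560x3 uint8, blue, green, red), "z_map" (420x560 float32, m along the optical axis (not along the pixel's ray), 0 where there is no reading), "fx", "fy", "cx", "cy" (pixels), "k1" (the pictures are not rectified: a ray, as slopes to the right and down, at radius r is drawn at 1 + k1 r^2 times it, then the intrinsics apply), "position" and "attitude" of the camera in the world. Camera axes: x right, y down, z forward; pixel columns grow to the right and rows downward; lengths in m; the calibration is good to about 2 mm. A picture is of the moment at which its call begins.
- r.job_done(): hands the job in, once; it reports no verdict.
The state is a dict: "clock": time; "q": joint angles; "dq": joint speeds; "joint_efforts": joint torques, N m; "tool_pos": TCP position; "tool_rot": TCP orientation; "ft_force": force on the tool from outside, world axes, zero at the start; "torque": the same for the moment, N m; "width": finger opening in m.
Only numpy, scipy, OpenCV 4.12 (cv2) and the standard library are available. Lean on these libraries where they do the work, as an engineer would, in place of code of your own. Each camera call takes 0.05 s, during which the arm holds its last target. There are 200 camera calls.

## Working session

There is one attempt and no reset: what is moved stays moved. The work goes in short steps, Python scripts to look and compute and a tool call to move; the robot and the scene stay as the last step left them, time stands still between calls to the robot, and variables do not carry over. Pictures are saved under pics/ and viewed, about 8 in all and at most 12, crops included, and the job is handed in when it is done.

Besides the shell and the picture viewer there is one more tool, called after "Request:" as name([rows], argument=value, ...), one row to a line, values as JSON. servo_tool: Moves the arm, as the interface text tells. Its arguments: {"type":"object","properties":{"moves":{"type":"array"},"gripper":{"type":"number"},"grip_force":{"type":"number"}},"required":["moves"]}

```bash
ls; mkdir -p pics; cat > h.py <<'E'
import numpy as np, cv2
from workcell import r
from scipy.spatial.transform import Rotation as R
def cam(n):
    c=r.camera(n); return c
def attm(c):
    a=np.array(c["attitude"],float)
    return a if a.shape==(3,3) else (R.from_quat(a).as_matrix() if a.size==4 else R.from_euler('xyz',a).as_matrix())
def pts(c):
    h,w=c["z_map"].shape
    K=np.array([[c["fx"],0,c["cx"]],[0,c["fy"],c["cy"]],[0,0,1]])
    u,v=np.meshgrid(np.arange(w),np.arange(h))
    p=cv2.undistortPoints(np.stack([u,v],-1).reshape(-1,1,2).astype(np.float64),K,np.array([c["k1"],0,0,0.])).reshape(h,w,2)
    P=np.dstack([p,np.ones((h,w))])*c["z_map"][...,None]
    W=P@attm(c).T+np.array(c["position"])
    W[c["z_map"]<=0]=np.nan
    return W
E
python3 - <<'E'
from h import *
s=r.get_state(); print(s, r.finger_overhang)
for n in("top","side"):
    c=cam(n); cv2.imwrite(f"pics/{n}0.png",c["image"]); print(n,c["position"],c["attitude"],c["fx"],c["k1"])
    np.save(f"{n}0.npy",pts(c))
E
```

```text
pics
{'clock': 0.0, 'q': array([ 1.02187850e+00,  2.21236884e-01,  1.52762878e+00, -1.93177165e-05,
        1.39469708e+00, -1.26115036e-01]), 'dq': array([-0.0007348 , -0.00059974,  0.00012372, -0.00182022,  0.00132784,
       -0.00069507]), 'joint_efforts': array([ 1.22655251e-04, -4.96916592e+01, -3.89390230e+01, -2.56436442e-04,
        1.14625407e-02,  1.20468243e-05]), 'tool_pos': array([0.25615201, 0.56944182, 0.23818321]), 'tool_rot': array([-3.13963581e+00, -2.28939247e-04,  2.71879305e+00]), 'ft_force': array([ 0.77732908, -0.23985527, -0.66634602]), 'torque': array([-0.03293953, -0.02205406, -0.06287917]), 'width': 0.08508590509971324} 0.008
top [0.34005009 0.01885105 0.90089281] [-2.93297905e+00 -3.75919097e-04 -1.59169002e+00] 392.83298507601563 -0.09204319613623915
side [ 0.41843309 -0.61078454  0.78047226] [-2.36687441  0.00324704 -0.15085372] 383.04688389059635 -0.1028607103667858
```

View pics/top0.png

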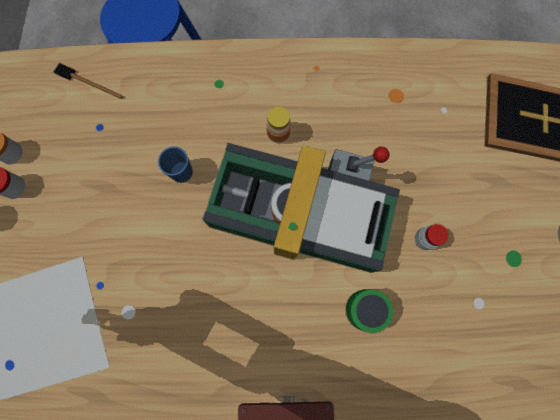

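View pics/side0.png

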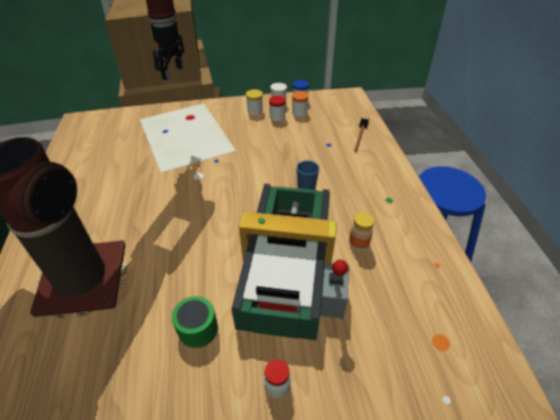

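The top view has +x up and +y left. The bridge is at about (300,200), the rear rib at (374,223), the ball at (381,155), the tin at (285,203), the red jar at (433,236), the amber jar at (279,125) and the cup at (175,163). The green look-alike is at (370,312).

```bash
python3 - <<'E'
from h import *
im=cv2.imread("pics/top0.png"); W=np.load("top0.npy"); Z=W[...,2]
hsv=cv2.cvtColor(im,cv2.COLOR_BGR2HSV); H,S,V=cv2.split(hsv)
uu,vv=np.meshgrid(np.arange(560),np.arange(420))
roi=(uu>200)&(uu<410)&(vv>135)&(vv<275)
def rect(m,t):
    P=W[m]; q=cv2.minAreaRect((P[:,:2]*1000).astype(np.float32)); print(t,m.sum(),"z",np.round(np.nanmedian(P[:,2]),4),"rect",np.round(q[0],1),np.round(q[1],1),round(q[2],2),"mean",np.round(P[:,:2].mean(0)*1000,1)); return q
rect(roi&(abs(Z-.152)<.008)&(H>15)&(H<35)&(S>100),"bridge")
rect(roi&(abs(Z-.122)<.007)&(uu>355)&(uu<392)&(vv>195)&(vv<250),"rib")
rect(roi&(abs(Z-.1)<.006)&(S<60)&(V>120)&(uu>300),"cover")
rect(roi&(abs(Z-.095)<.012)&(uu<395)&(vv>140),"top")
red=((H<8)|(H>172))&(S>120)
m=red&(uu>365)&(uu<395)&(vv>140)&(vv<170)&(Z>.1); P=W[m]; print("ball",m.sum(),P.mean(0),P.max(0),P.min(0))
m=red&(uu>420)&(uu<455)&(vv>220)&(vv<250)&(Z>.05); print("redcap",W[m].mean(0))
m=(uu>265)&(uu<295)&(vv>105)&(vv<130)&(abs(Z-.095)<.008); print("amber",W[m].mean(0))
m=(uu>155)&(uu<195)&(vv>145)&(vv<185)&(abs(Z-.085)<.01); print("cup",W[m].mean(0))
E
```

```text
bridge 2628 z 0.1521 rect [520.8 -35. ] [ 50.  216.2] 72.98 mean [518.3 -34.3]
rib 215 z 0.1217 rect [ 475.7 -185.4] [10.6 87.7] 72.49 mean [ 473.5 -184.2]
cover 4069 z 0.1001 rect [ 492.6 -130.8] [144.5 140.8] 72.91 mean [ 492.2 -125.6]
top 10764 z 0.0996 rect [536.2 -46.8] [386.6 253.1] 73.89 mean [515.2 -69.8]
ball 191 [ 0.5932414  -0.18983638  0.19300662] [ 0.6076685  -0.17710851  0.20018464] [ 0.58032382 -0.20487778  0.18274402]
redcap [ 0.45139938 -0.33125085  0.07915772]
amber [0.71931406 0.00280362 0.09478842]
cup [0.62862018 0.23834603 0.083155  ]
```

```bash
cat >> h.py <<'E'
O=np.array([.5208,-.035]); yaw=np.radians(-17.03)
ey=np.array([-np.sin(yaw),np.cos(yaw)]); ex=np.array([np.cos(yaw),np.sin(yaw)])
def sh(p): d=np.array(p[:2])-O; return np.round([d@ex*1000,d@ey*1000,p[2]*1000],1)
def go(x,y,z,yw=yaw+np.pi):
    """shift/turn shares from present pose to shaker-frame target (m), tool down"""
    s=r.get_state(); M=R.from_euler('xyz',s["tool_rot"]); T=np.r_[O+x*ex+y*ey,z]
    d=M.inv().apply(T-s["tool_pos"])/.3; t=(M.inv()*R.from_euler('xyz',[np.pi,0,yw])).as_rotvec()/(np.pi/2)
    print("go",np.round(d,4),np.round(t,4),"at",sh(s["tool_pos"]),"F",np.round(s["ft_force"],1),"Fy",np.round(s["ft_force"][:2]@ey,2))
E
python3 -c "
from h import *
go(0,-.197,.235)"
```

```text
go [-1.7134 -2.1271  0.0143] [-0.0011 -0.0002 -0.08  ] at [-430.1  500.5  238.3] F [0.7 0.5 0.5] Fy 0.68
```

Request:
servo_tool([
  [[-0.126, -0.156, 0, 0, 0, -0.04], [-0.252, -0.312, 0, 0, 0, -0.08], [-0.378, -0.468, 0, 0, 0, -0.08], [-0.504, -0.624, 0, 0, 0, -0.08], [-0.63, -0.78, 0, 0, 0, -0.08]],
], gripper=1, grip_force=40)

```text
clock: 0.72
tool_pos: [0.3324, 0.2767, 0.2383]
tool_rot: [-3.14, -0.0, 2.845]
ft_force: [2.0, -0.2, 0.0]
width: 0.0002
```

```bash
python3 -c "
from h import *
go(0,-.197,.235)"
```

```text
go [-0.9036 -1.4668  0.0137] [-0.0012 -0.0002  0.0005] at [-271.4  242.9  238.3] F [ 2.  -0.2  0. ] Fy 0.39
```

Request:
servo_tool([
  [[-0.1, -0.17, 0, 0, 0, 0], [-0.2, -0.34, 0, 0, 0, 0], [-0.3, -0.5, 0, 0, 0, 0], [-0.4, -0.66, 0, 0, 0, 0], [-0.5, -0.82, 0, 0, 0, 0]],
])

```text
clock: 1.35
tool_pos: [0.404, -0.0042, 0.2387]
tool_rot: [-3.14, 0.0, 2.845]
ft_force: [0.4, -0.0, -0.1]
width: 0.0
```

```bash
python3 -c "
from h import *
go(0,-.197,.160)"
```

```text
go [-0.4021 -0.6405  0.2635] [-0.0011  0.0001  0.0003] at [-120.7   -4.8  238.7] F [ 0.4 -0.  -0.1] Fy 0.1
```

Request:
servo_tool([
  [[-0.11, -0.175, 0, 0, 0, 0], [-0.22, -0.35, 0, 0, 0, 0], [-0.33, -0.52, 0.02, 0, 0, 0], [-0.4, -0.64, 0.12, 0, 0, 0], [-0.402, -0.641, 0.24, 0, 0, 0]],
])

```text
clock: 1.98
tool_pos: [0.4635, -0.2268, 0.1665]
tool_rot: [-3.139, 0.002, 2.841]
ft_force: [-1.0, 0.9, -1.0]
width: 0.0001
```

```bash
python3 - <<'E'
from h import *
go(0,-.197,.113); go(0,-.177,.113)
c=cam("top"); cv2.imwrite("pics/top1.png",cv2.resize(c["image"][120:300,260:460],None,fx=3,fy=3))
E
```

```text
go [0.005  0.0109 0.1784] [-0.0017  0.0011 -0.002 ] at [   1.4 -200.1  166.5] F [-1.   0.9 -1. ] Fy 0.51
go [0.0052 0.0776 0.1782] [-0.0017  0.0011 -0.002 ] at [   1.4 -200.1  166.5] F [-1.   0.9 -1. ] Fy 0.51
```

Request:
servo_tool([
  [[0.005, 0.011, 0.09, -0.0017, 0.001, -0.002], [0.005, 0.011, 0.17, -0.0017, 0.001, -0.002], [0.005, 0.011, 0.178, -0.0017, 0.001, -0.002], [0.005, 0.04, 0.178, -0.0017, 0.001, -0.002], [0.005, 0.07, 0.178, -0.0017, 0.001, -0.002]],
])

```text
clock: 2.65
tool_pos: [0.4657, -0.2025, 0.1087]
tool_rot: [3.139, -0.007, 2.845]
ft_force: [0.7, 0.3, -0.3]
width: -0.0003
```

```bash
python3 -c "
from h import *
go(0,-.060,.113)"
```

```text
go [-0.0123  0.3878 -0.0134] [ 0.0018 -0.0043  0.0006] at [  -3.6 -176.3  108.7] F [ 0.7  0.3 -0.3] Fy 0.47
```

Request:
servo_tool([
  [[-0.012, 0.06, -0.0134, 0.002, -0.004, 0], [-0.012, 0.12, -0.0134, 0.002, -0.004, 0], [-0.012, 0.18, -0.0134, 0.002, -0.004, 0], [-0.012, 0.24, -0.0134, 0.002, -0.004, 0], [-0.012, 0.3, -0.0134, 0.002, -0.004, 0]],
])

```text
clock: 3.28
tool_pos: [0.4952, -0.1183, 0.1136]
tool_rot: [-3.138, -0.0, 2.846]
ft_force: [-2.7, -7.4, -3.1]
width: -0.0001
```

```bash
python3 -c "
from h import *
go(0,-.060,.113)"
```

```text
go [-0.0003  0.0904  0.0018] [-0.0025  0.      0.001 ] at [ -0.  -87.1 113.6] F [-2.7 -7.4 -3.1] Fy -7.84
```

Request:
servo_tool([
  [[0, 0.04, 0, 0, 0, 0], [0, 0.075, 0, 0, 0, 0], [0, 0.1, 0, 0, 0, 0], [0, 0.11, 0, 0, 0, 0], [0, 0.11, 0, 0, 0, 0]],
])

```text
clock: 3.9
tool_pos: [0.5046, -0.0879, 0.1144]
tool_rot: [-3.134, 0.001, 2.847]
ft_force: [-2.7, -8.6, -1.6]
width: 0.0003
```

```bash
python3 -c "
from h import *
go(0,-.10,.24);go(0,.06,.24)"
```

```text
go [ 1.000e-04 -1.520e-01 -4.177e-01] [-0.005   0.0003  0.0017] at [ -0.  -55.4 114.4] F [-2.7 -8.6 -1.6] Fy -9.03
go [-0.0013  0.3813 -0.4218] [-0.005   0.0003  0.0017] at [ -0.  -55.4 114.4] F [-2.7 -8.6 -1.6] Fy -9.03
```

Request:
servo_tool([
  [[0, -0.08, 0, -0.005, 0, 0.0017], [0, -0.1, -0.12, -0.005, 0, 0.0017], [0, -0.13, -0.3, -0.005, 0, 0.0017], [0, -0.15, -0.42, -0.005, 0, 0.0017], [0, -0.15, -0.42, -0.005, 0, 0.0017]],
])

```text
clock: 4.53
tool_pos: [0.4942, -0.1307, 0.246]
tool_rot: [-3.141, 0.01, 2.844]
ft_force: [1.1, 0.2, 0.5]
width: -0.0001
```

```bash
python3 - <<'E'
from h import *
go(0,.062,.24)
a=cam("top"); b=cam("side"); np.save("top1.npy",pts(a)); np.save("side1.npy",pts(b))
cv2.imwrite("pics/both1.png",np.hstack([cv2.resize(a["image"][120:300,180:420],None,fx=1.6,fy=1.6),cv2.resize(b["image"][170:350,200:440],None,fx=1.6,fy=1.6)])); cv2.imwrite("top1.png",a["image"])
E
```

```text
go [0.0087 0.5377 0.0195] [-0.0006  0.0063  0.0001] at [  2.6 -99.3 246. ] F [1.1 0.2 0.5] Fy 0.55
```

View pics/both1.png

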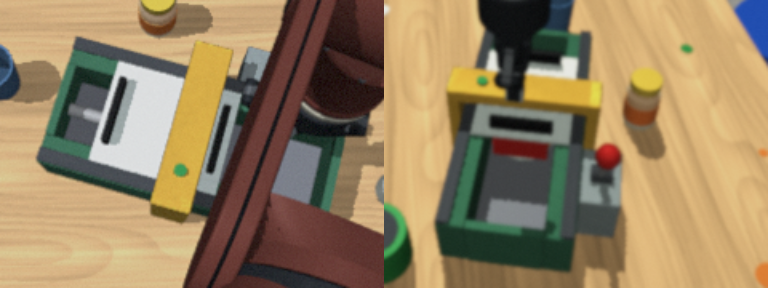

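The cover has passed under the bridge. The front rib is visible at full-image pixel (253,189) and the rear rib at about (316,207), and the lever is still at rest.

```bash
python3 - <<'E'
from h import *
W=np.load("top1.npy");Z=W[...,2]
uu,vv=np.meshgrid(np.arange(560),np.arange(420))
for a,b,t in((240,266,"front"),(302,330,"rear")):
    m=(uu>a)&(uu<b)&(vv>160)&(vv<235)&(abs(Z-.122)<.006); P=W[m]
    if len(P)==0: continue
    S=np.array([sh(p) for p in P]); print(t,len(S),np.percentile(S,[2,50,98],axis=0))
E
```

```text
front 216 [[-42.71  98.4  116.95]
 [ -0.3  102.85 121.7 ]
 [ 42.97 108.14 124.7 ]]
rear 214 [[-43.57  -41.3   118.026]
 [ -1.45  -36.55  121.95 ]
 [ 41.974 -31.7   124.348]]
```

Request:
servo_tool([
  [[0.002, 0.18, 0.02, 0, 0.006, 0], [0.004, 0.36, 0.02, 0, 0.006, 0], [0.008, 0.52, 0.02, 0, 0.006, 0], [0.009, 0.537, 0.08, 0, 0.006, 0], [0.009, 0.537, 0.2, 0, 0.006, 0]],
])

```text
clock: 5.25
tool_pos: [0.5369, 0.026, 0.1806]
tool_rot: [-3.141, -0.006, 2.847]
ft_force: [0.1, -0.5, -0.9]
width: 0.0
```

```bash
python3 -c "
from h import *
go(0,.062,.114)"
```

```text
go [-0.0096 -0.0034  0.2218] [-0.0001 -0.0038  0.0016] at [ -2.5  63.  180.6] F [ 0.1 -0.5 -0.9] Fy -0.41
```

Request:
servo_tool([
  [[-0.009, -0.003, 0.1, 0, -0.004, 0.0016], [-0.009, -0.003, 0.2, 0, -0.004, 0.0016], [-0.009, -0.003, 0.222, 0, -0.004, 0.0016], [-0.009, 0.02, 0.222, 0, -0.004, 0.0016], [-0.009, 0.04, 0.222, 0, -0.004, 0.0016]],
])

```text
clock: 5.88
tool_pos: [0.5436, 0.0371, 0.1152]
tool_rot: [3.141, 0.002, 2.844]
ft_force: [1.2, 0.7, -0.0]
width: -0.0
```

```bash
python3 -c "
from h import *
go(0,.105,.114)"
```

```text
go [0.0024 0.0981 0.0041] [ 0.0003  0.0014 -0.0001] at [  0.7  75.6 115.2] F [ 1.2  0.7 -0. ] Fy 1.03
```

Request:
servo_tool([
  [[0.002, 0.02, 0.004, 0, 0.001, 0], [0.002, 0.04, 0.004, 0, 0.001, 0], [0.002, 0.06, 0.004, 0, 0.001, 0], [0.002, 0.08, 0.004, 0, 0.001, 0], [0.002, 0.1, 0.004, 0, 0.001, 0]],
])

```text
clock: 6.5
tool_pos: [0.5521, 0.0642, 0.1152]
tool_rot: [-3.138, 0.002, 2.844]
ft_force: [-3.8, -9.2, 5.2]
width: 0.0
```

```bash
python3 -c "
from h import *
go(0,.115,.114)"
```

```text
go [0.003  0.0365 0.0038] [-0.002   0.0013  0.    ] at [  0.9 104.1 115.2] F [-3.8 -9.2  5.2] Fy -9.97
```

Request:
servo_tool([
  [[0.002, 0.006, 0.003, 0, 0.001, 0], [0.002, 0.011, 0.003, 0, 0.001, 0], [0.002, 0.016, 0.003, 0, 0.001, 0], [0.002, 0.021, 0.003, 0, 0.001, 0], [0.002, 0.026, 0.003, 0, 0.001, 0]],
])

```text
clock: 7.12
tool_pos: [0.5539, 0.0701, 0.1152]
tool_rot: [-3.135, 0.001, 2.845]
ft_force: [-3.7, -8.5, 3.9]
width: -0.0
```

```bash
python3 -c "
from h import *
go(0,.115,.114)"
```

```text
go [0.0029 0.016  0.0039] [-0.0043  0.0008  0.0002] at [  0.9 110.2 115.2] F [-3.7 -8.5  3.9] Fy -9.24
```

Request:
servo_tool([
  [[0.001, 0.003, 0.001, -0.002, 0, 0], [0.001, 0.006, 0.002, -0.004, 0, 0], [0.001, 0.009, 0.002, -0.004, 0, 0], [0.001, 0.012, 0.002, -0.004, 0, 0], [0.001, 0.014, 0.002, -0.004, 0, 0]],
])

```text
clock: 7.75
tool_pos: [0.5547, 0.0726, 0.1152]
tool_rot: [-3.138, 0.002, 2.845]
ft_force: [-4.7, -8.9, 3.6]
width: -0.0001
```

Request:
servo_tool([
  [[0.001, 0.003, 0.001, -0.001, 0, 0], [0.001, 0.006, 0.002, -0.002, 0, 0], [0.001, 0.009, 0.002, -0.002, 0, 0], [0.001, 0.012, 0.002, -0.002, 0, 0], [0.001, 0.014, 0.002, -0.002, 0, 0]],
])

```text
clock: 8.38
tool_pos: [0.5554, 0.0751, 0.1152]
tool_rot: [-3.137, 0.002, 2.845]
ft_force: [-3.7, -8.1, 4.4]
width: -0.0001
```

Request:
servo_tool([
  [[0.001, 0.005, 0.001, -0.001, 0, 0], [0.001, 0.009, 0.002, -0.002, 0, 0], [0.001, 0.012, 0.002, -0.002, 0, 0], [0.001, 0.015, 0.002, -0.002, 0, 0], [0.001, 0.018, 0.002, -0.002, 0, 0]],
])

```text
clock: 9.0
tool_pos: [0.5565, 0.0787, 0.1152]
tool_rot: [-3.137, 0.002, 2.845]
ft_force: [-3.9, -8.0, 4.0]
width: 0.0001
```

Request:
servo_tool([
  [[0.001, 0.005, 0.001, -0.001, 0, 0], [0.001, 0.009, 0.002, -0.002, 0, 0], [0.001, 0.012, 0.002, -0.002, 0, 0], [0.001, 0.015, 0.002, -0.002, 0, 0], [0.001, 0.018, 0.002, -0.002, 0, 0]],
])

```text
clock: 9.62
tool_pos: [0.5577, 0.0823, 0.1152]
tool_rot: [-3.137, 0.002, 2.846]
ft_force: [-4.4, -9.4, 2.8]
width: -0.0001
```

Request:
servo_tool([
  [[0.001, 0.004, 0.001, -0.001, 0, 0], [0.001, 0.007, 0.002, -0.002, 0, 0], [0.001, 0.009, 0.002, -0.002, 0, 0], [0.001, 0.011, 0.002, -0.002, 0, 0], [0.001, 0.013, 0.002, -0.002, 0, 0]],
])

```text
clock: 10.25
tool_pos: [0.5583, 0.0845, 0.1152]
tool_rot: [-3.137, 0.002, 2.846]
ft_force: [-3.3, -8.5, 3.3]
width: 0.0001
```

Request:
servo_tool([
  [[0.001, 0.005, 0.001, -0.001, 0, 0], [0.001, 0.008, 0.002, -0.002, 0, 0], [0.001, 0.011, 0.002, -0.002, 0, 0], [0.001, 0.014, 0.002, -0.002, 0, 0], [0.001, 0.017, 0.002, -0.002, 0, 0]],
])

```text
clock: 10.88
tool_pos: [0.5594, 0.0878, 0.1152]
tool_rot: [-3.136, 0.003, 2.846]
ft_force: [-3.6, -8.9, 4.4]
width: -0.0002
```

Request:
servo_tool([
  [[0.001, 0.005, 0.001, -0.001, 0, 0], [0.001, 0.008, 0.002, -0.002, 0, 0], [0.001, 0.011, 0.002, -0.002, 0, 0], [0.001, 0.014, 0.002, -0.002, 0, 0], [0.001, 0.017, 0.002, -0.002, 0, 0]],
])

```text
clock: 11.5
tool_pos: [0.5601, 0.0904, 0.1152]
tool_rot: [-3.135, 0.003, 2.846]
ft_force: [-6.0, -13.2, 4.9]
width: -0.0001
```

Request:
servo_tool([
  [[0.001, 0.006, 0.001, -0.002, 0, 0], [0.001, 0.009, 0.002, -0.003, 0, 0], [0.001, 0.011, 0.002, -0.003, 0, 0], [0.001, 0.013, 0.002, -0.003, 0, 0], [0.001, 0.015, 0.002, -0.003, 0, 0]],
])

```text
clock: 12.12
tool_pos: [0.5602, 0.0906, 0.1152]
tool_rot: [-3.131, 0.002, 2.847]
ft_force: [-8.8, -19.9, 7.9]
width: -0.0002
```

```bash
python3 -c "
from h import *
go(0,.13,.114)"
```

```text
go [ 0.003  -0.0054  0.004 ] [-0.0068  0.0012  0.0014] at [  0.9 131.6 115.2] F [ -8.8 -19.9   7.9] Fy -21.57
```

Request:
servo_tool([
  [[0.001, 0.012, 0.001, -0.002, 0, 0], [0.001, 0.014, 0.002, -0.003, 0, 0], [0.001, 0.016, 0.002, -0.003, 0, 0], [0.001, 0.017, 0.002, -0.003, 0, 0], [0.001, 0.018, 0.002, -0.003, 0, 0]],
])

```text
clock: 12.75
tool_pos: [0.5602, 0.0907, 0.1152]
tool_rot: [-3.125, 0.001, 2.847]
ft_force: [-9.8, -22.9, 9.0]
width: -0.0002
```

```bash
python3 -c "
from h import *
go(0,.1,.114)"
```

```text
go [ 0.0032 -0.1056  0.0058] [-0.0102  0.0005  0.0014] at [  0.9 131.7 115.2] F [ -9.8 -22.9   9. ] Fy -24.73
```

Request:
servo_tool([
  [[0.001, 0.005, 0.002, -0.005, 0, 0], [0.001, -0.02, 0.002, -0.01, 0, 0], [0.001, -0.09, 0.002, -0.01, 0, 0], [0.001, -0.1, -0.15, -0.01, 0, 0], [0.001, -0.1, -0.33, -0.01, 0, 0]],
])

```text
clock: 13.38
tool_pos: [0.5502, 0.0626, 0.2144]
tool_rot: [-3.14, -0.002, 2.846]
ft_force: [1.0, 0.4, 0.6]
width: 0.0001
```

```bash
python3 - <<'E'
from h import *
go(.118,-.185,.26)
a=cam("top"); b=cam("side"); np.save("top2.npy",pts(a))
cv2.imwrite("pics/both2.png",np.hstack([cv2.resize(a["image"][120:300,180:420],None,fx=1.6,fy=1.6),cv2.resize(b["image"][170:350,200:440],None,fx=1.6,fy=1.6)]))
W=np.load("top2.npy");Z=W[...,2]
uu,vv=np.meshgrid(np.arange(560),np.arange(420))
S=(W[...,:2]-O)@ey*1000; X=(W[...,:2]-O)@ex*1000
m=(abs(Z-.122)<.006)&(abs(X)<48)&(S>110)&(S<185); print(m.sum(),np.percentile(S[m],[2,50,98]) if m.sum() else None)
E
```

```text
go [-0.3933 -0.957  -0.152 ] [-0.0007 -0.0015  0.0009] at [ -0.5 101.9 214.4] F [1.  0.4 0.6] Fy 0.7
136 [144.84875755 149.28509024 154.76351691]
```

View pics/both2.png

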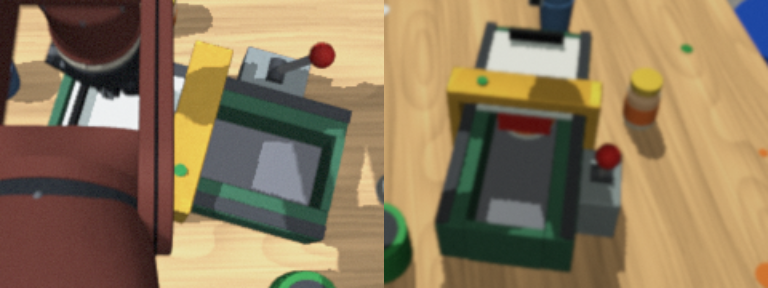

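The tin is nipped under the cover. The front rib is at y ≈ 149.5 mm, so the cover is at about 79.5 mm, and it stayed there after I released it. The side view shows the red flange behind the bridge, and the lever is at rest. Next is the lever.

Request:
servo_tool([
  [[0, -0.05, -0.15, 0, 0, 0], [-0.06, -0.2, -0.16, 0, 0, 0], [-0.13, -0.38, -0.16, 0, 0, 0], [-0.2, -0.57, -0.16, 0, 0, 0], [-0.27, -0.76, -0.16, 0, 0, 0]],
])

```text
clock: 14.1
tool_pos: [0.5654, -0.181, 0.2703]
tool_rot: [3.138, 0.013, 2.847]
ft_force: [0.1, 0.0, -0.1]
width: -0.0001
```

```bash
python3 -c "
from h import *
go(.118,-.185,.26); go(.118,-.185,.178)"
```

```text
go [-0.1078 -0.1951  0.0351] [0.0021 0.0084 0.0015] at [  85.4 -126.6  270.3] F [ 0.1  0.  -0.1] Fy 0.05
go [-0.1042 -0.196   0.3084] [0.0021 0.0084 0.0015] at [  85.4 -126.6  270.3] F [ 0.1  0.  -0.1] Fy 0.05
```

Request:
servo_tool([
  [[-0.06, -0.12, 0.02, 0.002, 0.008, 0.0015], [-0.106, -0.195, 0.035, 0.002, 0.008, 0.0015], [-0.105, -0.195, 0.15, 0.002, 0.008, 0.0015], [-0.104, -0.196, 0.27, 0.002, 0.008, 0.0015], [-0.104, -0.196, 0.305, 0.002, 0.008, 0.0015]],
])

```text
clock: 14.72
tool_pos: [0.5772, -0.246, 0.1756]
tool_rot: [3.14, -0.005, 2.844]
ft_force: [-0.2, -0.0, -0.7]
width: 0.0002
```

```bash
python3 -c "
from h import *
go(.118,-.1,.178)"
```

```text
go [-0.0073  0.2841 -0.0075] [ 0.0009 -0.003  -0.0003] at [ 115.8 -185.2  175.6] F [-0.2 -0.  -0.7] Fy -0.07
```

Approach and swing part way.

Request:
servo_tool([
  [[-0.007, 0.055, -0.007, 0, -0.003, 0], [-0.007, 0.11, -0.007, 0, -0.003, 0], [-0.007, 0.16, -0.007, 0, -0.003, 0], [-0.007, 0.21, -0.007, 0, -0.003, 0], [-0.007, 0.26, -0.007, 0, -0.003, 0]],
])

```text
clock: 15.35
tool_pos: [0.6028, -0.1712, 0.1787]
tool_rot: [3.141, 0.001, 2.844]
ft_force: [-0.4, -3.4, 3.3]
width: -0.0001
```

```bash
python3 -c "
from h import *
go(.118,-.081,.178)"
```

```text
go [0.0011 0.0839 0.0024] [ 0.0006  0.0009 -0.0001] at [ 118.3 -106.2  178.7] F [-0.4 -3.4  3.3] Fy -3.39
```

Request:
servo_tool([
  [[0.001, 0.025, 0.002, 0, 0, 0], [0.001, 0.05, 0.002, 0, 0, 0], [0.001, 0.07, 0.002, 0, 0, 0], [0.001, 0.08, 0.002, 0, 0, 0], [0.001, 0.088, 0.002, 0, 0, 0]],
])

```text
clock: 15.98
tool_pos: [0.6094, -0.1461, 0.1764]
tool_rot: [3.141, -0.001, 2.844]
ft_force: [-0.6, -6.7, -3.8]
width: 0.0
```

```bash
python3 -c "
from h import *
go(.118,-.081,.178)"
```

```text
go [-0.0026 -0.0024 -0.0052] [ 0.0001 -0.0007 -0.0004] at [117.2 -80.3 176.4] F [-0.6 -6.7 -3.8] Fy -6.56
```

Request:
servo_tool([
  [[0, 0.01, -0.003, 0, 0, 0], [0, 0.014, -0.003, 0, 0, 0], [0, 0.018, -0.003, 0, 0, 0], [0, 0.018, -0.003, 0, 0, 0], [0, 0.018, -0.003, 0, 0, 0]],
])

```text
clock: 16.6
tool_pos: [0.6094, -0.1456, 0.1764]
tool_rot: [-3.134, -0.002, 2.842]
ft_force: [-3.8, -17.7, -0.8]
width: -0.0004
```

```bash
python3 - <<'E'
from h import *
go(.118,-.185,.178)
b=cam("side"); cv2.imwrite("pics/side3.png",cv2.resize(b["image"][170:350,200:440],None,fx=2.5,fy=2.5))
E
```

```text
go [-0.0039 -0.3507 -0.0029] [-0.0046 -0.0014 -0.0018] at [117.1 -79.8 176.4] F [ -3.8 -17.7  -0.8] Fy -18.04
```

View pics/side3.png

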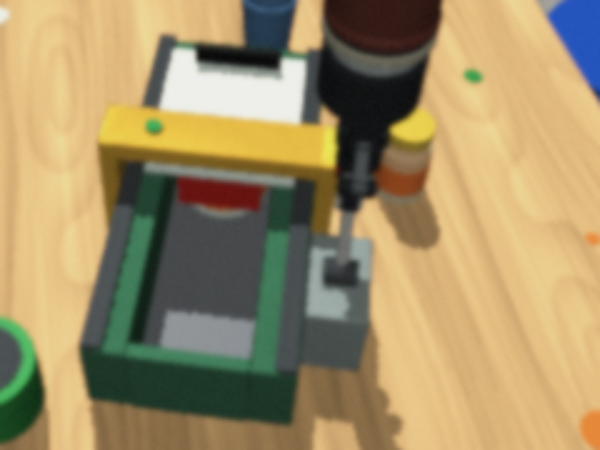

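The lever is hard against its stop: 18 N with only 0.5 mm of movement, and the rod in the picture leans towards +y. Backing off.

Request:
servo_tool([
  [[-0.002, -0.06, -0.003, -0.004, 0, 0], [-0.004, -0.13, -0.003, -0.004, 0, 0], [-0.004, -0.2, -0.003, -0.004, 0, 0], [-0.004, -0.28, -0.003, -0.004, 0, 0], [-0.004, -0.36, -0.003, -0.004, 0, 0]],
])

```text
clock: 17.27
tool_pos: [0.5784, -0.2497, 0.1778]
tool_rot: [3.141, -0.002, 2.842]
ft_force: [-1.1, 0.1, 0.7]
width: -0.0001
```

Request:
servo_tool([
  [[0, -0.03, -0.1, 0, 0, 0], [0, -0.04, -0.25, 0, 0, 0], [0, -0.04, -0.35, 0, 0, 0], [0, -0.04, -0.35, 0, 0, 0], [0, -0.04, -0.35, 0, 0, 0]],
])

```text
clock: 17.9
tool_pos: [0.5746, -0.2609, 0.2815]
tool_rot: [3.14, -0.004, 2.842]
ft_force: [-0.1, -0.1, -0.6]
width: -0.0
```

```bash
python3 - <<'E'
from h import *
s=r.get_state(); print(s["clock"],sh(s["tool_pos"]),s["ft_force"])
a=cam("top"); b=cam("side"); W=pts(a); Z=W[...,2]
cv2.imwrite("pics/end.png",np.hstack([cv2.resize(a["image"][80:330,120:470],(400,286)),cv2.resize(b["image"][150:400,170:520],(400,286))]))
S=(W[...,:2]-O)@ey*1000; X=(W[...,:2]-O)@ex*1000
m=(abs(Z-.122)<.006)&(abs(X)<48)&(S>110)&(S<185); print("front rib",m.sum(),np.percentile(S[m],[2,50,98]))
W=pts(b); H,Sa,V=cv2.split(cv2.cvtColor(b["image"],cv2.COLOR_BGR2HSV))
uu,vv=np.meshgrid(np.arange(560),np.arange(420))
m=((H<8)|(H>172))&(Sa>120)&(W[...,2]>.15)&(uu>325)&(uu<355)&(vv>250)&(vv<290); print("ball",sh(W[m].mean(0)) if m.sum() else None)
E
```

```text
17.9 [ 117.6 -200.2  281.5] [-0.07987323 -0.13300197 -0.56419433]
front rib 220 [144.87824899 149.35502291 154.60239817]
ball [ 112.5 -145.8  199.9]
```

View pics/end.png

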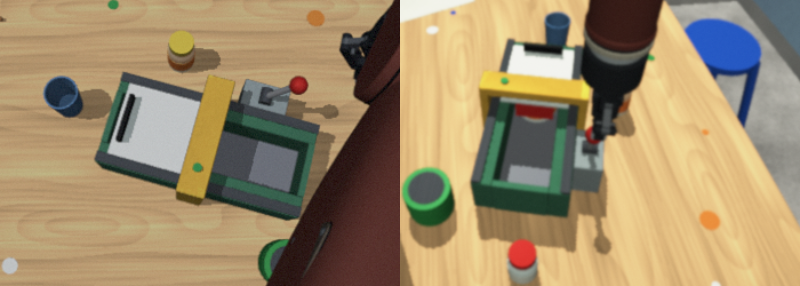

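The ball is back at its starting pixel (381,155), the cover hasn't moved, and the jars and cup are standing.

```bash
python3 -c "
from workcell import r
print(r.job_done())"
```

```text
the job is handed in; nothing more can be done
None
```

I clamped the tin and started the shaker, then handed the job in at about 18 s on the robot's clock; it reports no verdict.

- **Cover:** I pushed the rear rib up to the bridge, then pushed the front rib from its near side until the force rose from the 8–10 N drag to 24.7 N. The tool hardly moved over the last 10 N. After I let go, the cover sat at y ≈ 79 mm, and it was still there after the lever swing.
- **Lever:** I swung it until it was hard on its stop, at 18 N with only 0.5 mm more travel. I then let it back.

**Last checks:**
- In the top camera the lever ball is back at its starting pixel.
- The jars and the cup stand upright and look unmoved.
- A side-camera reading of the ball came out about 17 mm from its rest position. The gripper covered part of the ball in that view, so I relied on the top camera instead.
- The nip force after letting go can't be measured directly. I inferred it from the push force and from the cover not springing back.

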